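# Stand the toppled bottle back in the clean hood

## Robot

A 6-joint arm with a two-finger parallel gripper is mounted at the origin on the work surface. World frame = base frame: x ahead of the robot, y to its left, z up, the work surface at z = 0. Lengths are in m, angles in rad, forces in N, time in s.
With the tool pointing down it reaches from about 0.375 to 0.975 m from the base axis. Payload 3.8 kg.
Tool frame: the origin (TCP) lies at the very end of the fingers, on their centre line; the grasp point (between the pads) lies 19 mm behind it; z points along the fingers, y is the direction in which the jaws open and shut (so a half turn about z gives the same grasp; the last joint's range is limited). The gripper opens to 85 mm and grips with 20 to 120 N. Pads are 22 mm wide; open, the fingers measure 114 mm over their backs; the gripper's body (76 mm by 85 mm) begins 54 mm behind the grasp point. The pads swing forward as they close: fully open they stand 13 mm farther back than shut.
Start: joints at [1.098, 0.264, 1.604, -0, 1.274, -0.037], TCP at [0.285, 0.612, 0.231] pointing down, gripper open.
Joint ranges: [-2.63, 2.63], [-0.94, 2.18], [0.31, 2.57], [-1.31, 4.45], [0, 2.66], [-2.55, 2.55]. Speed limits (rad/s): [2.57, 2.57, 3.14, 3.14, 3.14, 3.14].

## Interface

Orientations are given as a rotation vector (axis times angle).
In Python, from cell import ctrl, grab_frame, spot_in, spot_point gives the robot as it stands.
- The arm moves only by the tool step_arm, never from a script. Its argument "plan" is a list of rows, each an object of numbers: "tx", "ty", "tz": the shift along the tool's x, y, z in cm; "rx", "ry", "rz": the turn, a rotation vector about the tool's x, y, z in degrees. A call has 1 to 12 rows; each row shifts and turns the commanded pose from where the row before left it, along the tool's axes as they then stand; what a row does not reach is not made up. A row lasts 1/8 s, in which the tool goes at most 62.5 mm and 10.7 degrees, less where a joint would pass 70% of its speed; a pose out of reach is approached as far as the arm can. A call is refused whole if a number of a shift passes 6.25 or a number of a turn 10.7, either way. A call with a gripper value outside its range is refused whole. "hand" is the opening, from 0 (shut) to 1 (fully open), set as the call begins (left out, the last holds). The fingers move at their own pace and stop on an object; "newtons" is the grip in N (left out, the last holds). Time passes only in rows, so rows that do not move let the fingers close. It gives the time, the measured TCP pose, the force and the opening at its end, in the units of the state.
- ctrl.state(): the state, without advancing time (a new reading comes with each control period).
- grab_frame(name): name is "side" or "top"; returns a dict with "img" (480x640x3 uint8, red, green, blue), "z_map" (480x640 float32, m along the optical axis (not along the pixel's ray), 0 where there is no reading), "fx", "fy", "cx", "cy" (pixels), "world_to_cam" (4x4, takes a point from world to camera coordinates). Camera axes: x right, y up, looking along -z (the intrinsics and any distortion apply to the point x, -y, -z); pixel columns grow to the right and rows downward; lengths in m; the calibration is good to about 2 mm. A picture is of the moment at which its call begins.
- ctrl.job_done(): hands the job in, once; it reports no verdict.
Trained networks look in a picture, given as the dict that the camera call returned (one of the last four; its "shot" number tells which), for a name from the list of things; names that differ only in an ending like _2 or _b are one class to them, and where a whole thing is asked for, a point or a joint stands for the part that bears it (a point fixed in the world has none). Each returns a list of dicts, best first, with "conf" (0 to 1); they miss things now and then, are a little off and sometimes report something else, mostly with a low value. They report only what shows in the picture. A call takes as long as a camera call. They do not tell look-alikes from the thing itself.
- spot_in(label, picture): "extent" ([left, top, right, bottom] in pixels, round what is visible of it).
- spot_point(label, picture): "at" ([column, row] in pixels: a listed point, or the origin of a listed thing).
The state is a dict: "clock": time; "q": joint angles; "joint_vel": joint speeds; "joint_efforts": joint torques, N m; "tool_pos": TCP position; "tool_rot": TCP orientation; "contact_force": force on the tool from outside, world axes, zero at the start; "ft_torque": the same for the moment, N m; "opening": finger opening in m.
Only numpy, scipy, OpenCV 4.12 (cv2) and the standard library are available. Lean on these libraries where they do the work, as an engineer would, in place of code of your own. Each camera call takes 0.05 s, during which the arm holds its last target. There are 200 camera calls.

## Task

Push the hood's sash up until its lower edge is level with the ridge of the clip on the post, and leave it there. Then pick up the toppled metal bottle and set it down gently, upright and centred on the flat steel plate inside the hood, without disturbing the jar, the wafer carrier or the lens.

Things in the scene. Friction and masses are not known exactly. Their poses are not given: they have to be found in the camera images.
- hood: Clear guard hood on an aluminium frame, fixed, no floor, at the robot's left; place and heading vary. Origin: middle of its footprint; x level, into the hood, y left, z up. Left wall at y = 170 mm; right side and back open. A bar spans it at x = 0, 276 to 300 mm up. Two front posts 24 mm square, 480 mm tall, at x = -152, y = +/-172, carry the sash panel at x = -150; open below it.
- sash_edge (a point): Middle of the sash's lower edge: the underside of a level round grip bar, 16 mm in diameter, 300 mm long, along the bottom of the clear sash panel (310 mm wide, 160 mm high, 8 mm thick). The bar's axis lies 8 mm above this point; the panel's middle plane is 26 mm behind it (+x). x points into the hood, y along the bar to the left, z up.
- sash (a joint): Height of the sash in m: 0 lowest (lower edge 100 mm above the bench), 0.22 highest; grows upward. Counterbalanced: it takes about 4 to 5 N to move either way and stays where it is left.
- mark (a point): The ridge of the height clip: a black block 34 mm wide, 26 mm high on the front of the hood's right-hand post (facing the sash), with a level ridge 3 mm thick standing 13 mm out at mid-height. The point is at the ridge's height, to which the sash's lower edge must come; it varies. x into the hood, y left, z up.
- bottle_center (a point): The toppled bottle, bare metal with a white cap, lying flat on the bench: square body 52 x 52 mm and 82 mm long, then a 12 mm conical shoulder and a cap 27 mm in diameter, 115 mm long in all, about 0.22 kg. The point is on its axis, half-way along: 57.5 mm from the base and from the cap's end. Its x axis runs along the bottle towards the cap (x points up when it stands upright).
- plate_top (a point): Centre of the top face of the flat steel plate inside the hood, fixed, 84 mm square and 4 mm thick, lying on the bench, its centre 65 to 90 mm behind the sash panel, left or right of the middle. z up, x into the hood.
- jar_center (a point): Bystander: a standing white jar with a grey lid inside the hood, 54 mm in diameter, 75 mm tall; the point is half-way up. z up. Leave it alone.
- carrier_center (a point): Bystander: a flat round white wafer carrier on the bench, 110 mm in diameter, 30 mm tall; the point is half-way up. z up. Leave it alone.
- objective_center (a point): Bystander: a dark steel microscope lens standing on the bench, 44 mm in diameter, 62 mm tall; the point is half-way up. z up. Leave it alone.
Things that resemble listed ones, but are neither listed nor needed, are in the scene too. Of the things that look like the part that bears bottle_center, take the one that is nearest to the robot's base at the start. Several things look just like the part that bears plate_top: the one meant starts farthest from the robot's base.

How it is judged:
By the outcome, as a careful person would: the job done as asked, in the order asked, and still so for the second after the job is handed in, with the robot touching nothing.
It also fails if it takes over 67 s, if anything falls off the work surface, if the arm or the gripper's body presses on something with over 40 N, if the wrist force passes 120 N, or if a joint passes its speed limit or range.

## Working session

There is one attempt and no reset: what is moved stays moved. The work goes in short steps, Python scripts to look and compute and a tool call to move; the robot and the scene stay as the last step left them, time stands still between calls to the robot, and variables do not carry over. Pictures are saved under pics/ and viewed, about 8 in all and at most 12, crops included, and the job is handed in when it is done.

Besides the shell and the picture viewer there is one more tool, called after "Emit:" as a command line: name --argument value ..., lists and objects as JSON in quotes. step_arm: Moves the arm, as the interface text tells. Its arguments: {"type":"object","properties":{"plan":{"type":"array"},"hand":{"type":"number"},"newtons":{"type":"number"}},"required":["plan"]}

```bash
mkdir -p pics; cat > h.py <<'E'
import numpy as np, cv2
from cell import ctrl, grab_frame, spot_in, spot_point
def px2w(f,u,v,d=None,z=None):
    M=np.linalg.inv(f["world_to_cam"])
    r=np.array([(u-f["cx"])/f["fx"],-(v-f["cy"])/f["fy"],-1.])
    o=M[:3,3]; w=M[:3,:3]@r
    if z is not None: return o+w*(z-o[2])/w[2]
    if d is None:
        p=f["z_map"][max(0,int(v)-2):int(v)+3,max(0,int(u)-2):int(u)+3]; p=p[p>0]; d=np.median(p) if p.size else np.nan
    return o+w*d
def w2px(f,p):
    c=f["world_to_cam"]@np.r_[p,1]
    return f["cx"]+f["fx"]*c[0]/-c[2], f["cy"]-f["fy"]*c[1]/-c[2]
def save(f,n): cv2.imwrite("pics/"+n,f["img"][:,:,::-1])
E
python3 - <<'E'
from h import *
np.set_printoptions(precision=3,suppress=True)
s=ctrl.state(); print({k:np.round(v,3) for k,v in s.items()})
for n in("side","top"):
    f=grab_frame(n); save(f,n+"0.png"); print(n,sorted(f.keys()),np.linalg.inv(f["world_to_cam"])[:3,3], f["fx"])
    for l in("hood","sash_edge","mark","bottle_center","plate_top","jar_center","carrier_center","objective_center"):
        for d in spot_point(l,f):
            if d["conf"]>.2: print(l,round(d["conf"],2),np.round(d["at"]),px2w(f,*d["at"]))
E
```

```text
{'clock': np.float64(0.0), 'q': array([ 1.098,  0.265,  1.605, -0.   ,  1.274, -0.037]), 'joint_vel': array([ 0.   ,  0.001,  0.001,  0.001,  0.   , -0.001]), 'joint_efforts': array([ -0.   , -51.512, -36.731,  -0.   ,   0.013,  -0.   ]), 'tool_pos': array([0.285, 0.611, 0.23 ]), 'tool_rot': array([-0.679, -3.067,  0.003]), 'contact_force': array([ 0.025, -0.788, -0.317]), 'ft_torque': array([-0.014, -0.065,  0.027]), 'opening': np.float64(0.086)}
side ['cx', 'cy', 'fx', 'fy', 'img', 'shot', 'world_to_cam', 'z_map'] [0.181 0.285 1.224] 541.5983669467215
sash_edge 0.88 [239. 333.] [0.54  0.201 0.145]
sash_edge 0.69 [399. 211.] [ 0.579 -0.309  0.028]
mark 0.7 [192. 240.] [0.698 0.173 0.296]
bottle_center 0.69 [446. 247.] [ 0.427 -0.316  0.051]
bottle_center 0.67 [457. 189.] [ 0.523 -0.455  0.052]
plate_top 0.59 [196. 349.] [0.62  0.288 0.002]
plate_top 0.58 [302. 279.] [ 0.599 -0.007  0.003]
jar_center 0.79 [218. 397.] [0.48  0.311 0.074]
carrier_center 0.65 [399. 210.] [ 0.581 -0.311  0.029]
objective_center 0.57 [381. 276.] [ 0.469 -0.142  0.057]
top ['cx', 'cy', 'fx', 'fy', 'img', 'shot', 'world_to_cam', 'z_map'] [ 0.341 -0.062  1.49 ] 526.2558278901746
sash_edge 0.83 [237. 255.] [0.539 0.207 0.142]
sash_edge 0.66 [430. 276.] [ 0.575 -0.316  0.03 ]
mark 0.53 [254. 182.] [0.695 0.168 0.296]
bottle_center 0.74 [432. 329.] [ 0.43  -0.332  0.052]
bottle_center 0.65 [481. 302.] [ 0.521 -0.457  0.052]
plate_top 0.93 [224. 234.] [0.562 0.217 0.288]
plate_top 0.88 [322. 253.] [ 0.601 -0.006  0.005]
jar_center 0.58 [201. 273.] [0.486 0.308 0.074]
carrier_center 0.58 [430. 280.] [ 0.566 -0.316  0.03 ]
objective_center 0.56 [366. 301.] [ 0.478 -0.145  0.063]
```

View pics/side0.png

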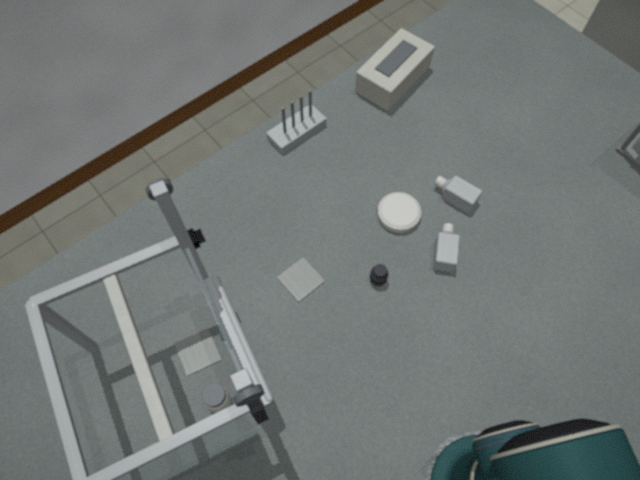

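View pics/top0.png

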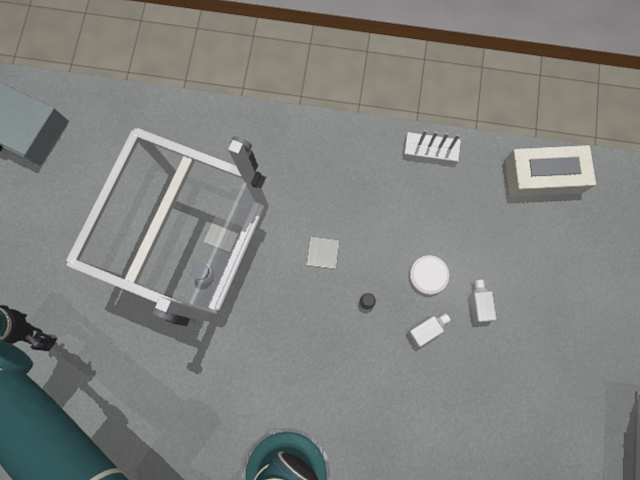

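Side view: the hood is at lower left, with its sash facing the robot's right (bar from about 222,285 to 268,400) and the clip at 195,237. The near bottle is at (446,250) and the far one at (462,195). In the top view, the bar runs (216,308)-(258,220), the clip is at 256,180, the target plate is at 218,236, and a look-alike plate is at 322,253. Next I'll refine these with depth.

```bash
cat >> h.py <<'E'
def cloud(f):
    v,u=np.mgrid[0:480,0:640]; d=f["z_map"]; M=np.linalg.inv(f["world_to_cam"])
    c=np.stack([(u-f["cx"])/f["fx"]*d,-(v-f["cy"])/f["fy"]*d,-d],-1)
    p=c@M[:3,:3].T+M[:3,3]; p[d<=0]=np.nan; return p
np.set_printoptions(precision=4,suppress=True)
E
python3 - <<'E'
from h import *
crops=[]
for n in("top","side"):
    f=grab_frame(n); P=cloud(f)
    Q=P.reshape(-1,3); Q=Q[~np.isnan(Q[:,0])]
    b=Q[(Q[:,2]>.035)&(Q[:,2]<.07)&(np.hypot(Q[:,0]-.43,Q[:,1]+.325)<.085)]
    r=cv2.minAreaRect((b[:,:2]*1000).astype(np.float32)); print(n,"bottle",r,len(b),np.percentile(b[:,2],[10,50,90]))
    g=Q[(Q[:,2]>.11)&(Q[:,2]<.16)&(np.abs(Q[:,0]-.55)<.2)&(np.abs(Q[:,1]-.2)<.1)]
    if len(g)>10:
        r=cv2.minAreaRect((g[:,:2]*1000).astype(np.float32)); print("bar",r,len(g),np.percentile(g[:,2],[5,50,80,95,99]),g.mean(0)); 
        c=g.mean(0)[:2]; U,S,V=np.linalg.svd(g[:,:2]-c); print("dir",V[0],np.degrees(np.arctan2(V[0,1],V[0,0])), np.ptp((g[:,:2]-c)@V[0]))
    m=[d for d in spot_point("mark",f)][:1]; print(m)
    for d in spot_in("mark",f)[:2]+spot_in("plate_top",f)[:3]: 
        e=d["extent"]; print(np.round(e),d["conf"], px2w(f,(e[0]+e[2])/2,(e[1]+e[3])/2,z=.004))
    for d in spot_point("plate_top",f)[:3]: print("pl",d["conf"],px2w(f,*d["at"],z=.004))
    for l in("sash_edge","hood"): 
      for d in spot_point(l,f)[:2]: print(l,d["conf"],px2w(f,*d["at"]))
    u,v=map(int,m[0]["at"]); print("z around mark"); print((P[v-12:v+13:2,u-12:u+13:2,2]*1000).round())
    c=lambda a,b,s:cv2.resize(f["img"][b-s*3//8:b+s*3//8,a-s//2:a+s//2],(400,300),interpolation=cv2.INTER_CUBIC)
    crops.append(np.hstack([c(u,v,64),c(*((225,235) if n=="top" else (200,345)),130)]))
    print([w2px(f,p) for p in([0.561,0.257,.004],)])
cv2.imwrite("pics/c1.png",np.vstack(crops)[:,:,::-1])
E
```

```text
top bottle ((434.8829040527344, -331.9072265625), (52.3317985534668, 115.72087860107422), 40.089256286621094) 687 [0.0414 0.0511 0.056 ]
bar ((539.3013305664062, 208.13172912597656), (37.46483612060547, 365.8283996582031), 76.62744140625) 1650 [0.136  0.1431 0.1469 0.1536 0.1586] [0.5384 0.2082 0.1432]
dir [-0.9743  0.2253] 166.97819325057745 0.36582371509917977
[{'at': [253.1, 178.1], 'conf': 0.51}]
[250. 174. 265. 189.] 0.68 [0.785  0.2136 0.004 ]
[308. 238. 342. 268.] 0.78 [ 0.6019 -0.0135  0.004 ]
[205. 216. 224. 246.] 0.68 [0.6175 0.3112 0.004 ]
[412. 258. 449. 292.] 0.56 [ 0.5828 -0.3208  0.004 ]
pl 0.91 [ 0.5969 -0.0108  0.004 ]
pl 0.7 [0.6135 0.2821 0.004 ]
sash_edge 0.87 [0.5405 0.1969 0.1472]
z around mark
[[389. 397. 397. 380. 366. 352. 331. 314. 297.  -6.  -2.   4.   5.]
 [373. 378. 384. 375. 360. 345. 330. 303.   1.  -5.   2.  -1.   0.]
 [359. 366. 370. 371. 355. 338. 320. 300.  -1.   1.  -3.  -2.   6.]
 [341. 346. 349. 357. 345. 333. 315.   4. 294. 295.   3.  -2.  -8.]
 [324. 328. 331. 342. 337. 321. 310. 297. 297. 297. 288.   4.   2.]
 [308. 312. 318. 328. 328. 318. 30
[... 1543 characters left out ...]
 288. 283.  -3.  -1.]
 [335. 335. 328. 324. 296. 297. 296. 285. 289. 286. 287.  -2.  -7.]
 [328. 330. 321. 319. 297. 294. 298. 297. 285. 285. 286. 282.   1.]
 [322. 320.  nan 316. 310. 296. 296. 296. 286. 284. 287. 283.  -2.]
 [317. 312. 314. 309. 304. 297. 301. 294. 295. 283. 287. 282.  -0.]
 [311. 307. 301. 301. 299. 292. 295. 296. 296. 287. 286.  -1.   2.]
 [301. 297. 296. 292. 294. 286. 294. 288. 288. 281.  -4.  -1.   2.]
 [292. 293. 289. 288. 282. 281. 273. 282. 282. 278.  -9.  -1.   2.]
 [293. 285. 283. 291. 275. 274. 271. 275. 272.  -1.   0.   0.   4.]
 [ -0. 281. 292. 293. 288. 265. 260. 256.  -3.  -1.  -3.   1.   1.]]
[(np.float64(222.09278002267746), np.float64(359.5223042535744))]
```

View pics/c1.png

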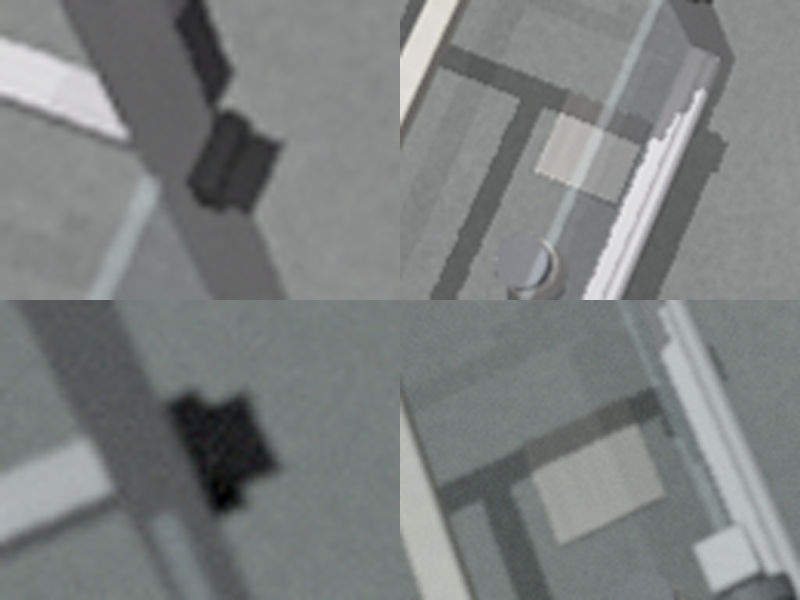

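The clip's top is at about 0.2965 and the ridge top at about 0.285, so the ridge's middle is around 0.2835. Next come the hood heading and the bar ends.

```bash
python3 - <<'E'
from h import *
rng=np.random.default_rng(0)
for n in("top","side"):
    f=grab_frame(n); P=cloud(f); Q=P.reshape(-1,3); Q=Q[~np.isnan(Q[:,0])]
    g=Q[(Q[:,2]>.125)&(Q[:,2]<.16)&(np.abs(Q[:,0]-.55)<.2)&(np.abs(Q[:,1]-.2)<.1)]
    # top frame bar of z .276-.300
    for nm,g in(("bar",g),("beam",Q[(Q[:,2]>.292)&(Q[:,2]<.308)&(Q[:,0]>.38)&(Q[:,0]<.8)&(Q[:,1]>.3)&(Q[:,1]<.5)])):
        best=0
        for _ in range(2000):
            a,b=g[rng.choice(len(g),2,replace=False),:2]; d=b-a
            if np.hypot(*d)<.08: continue
            d/=np.hypot(*d); e=np.abs((g[:,:2]-a)@[-d[1],d[0]])<(.008 if nm=="bar" else .012)
            if e.sum()>best: best=e.sum(); E=e
        h=g[E]; c=np.median(h[:,:2],0); V=np.linalg.svd(h[:,:2]-h[:,:2].mean(0),full_matrices=False)[2][0]
        t=(h[:,:2]-h[:,:2].mean(0))@V; print(n,nm,len(g),best,"ang",np.degrees(np.arctan2(V[1],V[0]))%180,"ends",h[:,:2].mean(0)+V*t.min(),h[:,:2].mean(0)+V*t.max(),"z",np.percentile(h[:,2],[10,50,75,90,97]))
    t=Q[(Q[:,2]>.472)&(Q[:,2]<.492)&(Q[:,0]>.3)&(Q[:,1]>.0)]; print("z~.48",len(t))
    im=np.zeros((300,400),np.uint8)
    for p in t:
        i,j=int((p[0]-.3)*400),int((p[1]-.05)*400)
        if 0<=i<300 and 0<=j<400: im[i,j]=255
    k,lab,st,ce=cv2.connectedComponentsWithStats(cv2.dilate(im,np.ones((5,5))))
    for i in range(1,k):
        if st[i][4]>60: print("blob",ce[i][1]/400+.3,ce[i][0]/400+.05,st[i])
E
```

```text
top bar 1624 894 ang 166.99547103566434 ends [0.7179 0.1745] [0.3629 0.2565] z [0.1371 0.1419 0.1452 0.153  0.1576]
top beam 2993 1573 ang 166.90269774169192 ends [0.7529 0.3279] [0.402  0.4095] z [0.296  0.2997 0.3017 0.3038 0.3064]
z~.48 346
blob 0.370263671875 0.261240234375 [ 77  18  16  20 256]
blob 0.7116023166023167 0.18108108108108106 [ 45 156  17  19 259]
side bar 1944 1102 ang 169.61719103395177 ends [0.717 0.175] [0.3906 0.2349] z [0.1394 0.1433 0.1457 0.1474 0.1492]
side beam 5897 2746 ang 166.51681449180245 ends [0.7526 0.3296] [0.4012 0.4138] z [0.2972 0.2999 0.3014 0.3037 0.3071]
z~.48 586
blob 0.3689852398523985 0.2640590405904059 [ 78  18  16  20 271]
blob 0.7124618320610687 0.18381679389312977 [ 46 156  16  20 262]
```

Emit:
step_arm --plan '[{"tz": -6}, {"tz": -6}, {"tz": -6}, {"tz": -6}, {"tz": -6}, {"tz": -4}, {}]' --hand 0

```text
$.plan[0]: bad value
```

```bash
python3 - <<'E'
from h import *
f=grab_frame("top"); print(px2w(f,221.3,237.5,z=.004),[px2w(f,*a,z=.004)[:2] for a in((212.6,222.1),(203.9,242.9),(229.9,253))])
f=grab_frame("side"); print(px2w(f,199.3,357.1,z=.004),[px2w(f,135+(x-400)/3.077,297+(y-300)/3.077,z=.004)[:2] for x,y in((533,478),(638,425),(663,495),(557,543))])
E
```

```text
[0.6025 0.2879 0.004 ] [array([0.6436, 0.3214]), array([0.5795, 0.3343]), array([0.5616, 0.255 ])]
[0.5988 0.2939 0.004 ] [array([0.634 , 0.3282]), array([0.6175, 0.2447]), array([0.5618, 0.261 ]), array([0.5822, 0.3412])]
```

Emit:
step_arm --plan '[{"tz": -6.0}, {"tz": -6.0}, {"tz": -6.0}, {"tz": -6.0}, {"tz": -6.0}, {"tz": -4.0}]' --hand 0

```text
$.plan[0]: bad value
```

Emit:
step_arm --plan '[{"tx": 0, "ty": 0, "tz": -6, "rx": 0, "ry": 0, "rz": 0}, {"tx": 0, "ty": 0, "tz": -6, "rx": 0, "ry": 0, "rz": 0}, {"tx": 0, "ty": 0, "tz": -6, "rx": 0, "ry": 0, "rz": 0}, {"tx": 0, "ty": 0, "tz": -6, "rx": 0, "ry": 0, "rz": 0}, {"tx": 0, "ty": 0, "tz": -6, "rx": 0, "ry": 0, "rz": 0}, {"tx": 0, "ty": 0, "tz": -4, "rx": 0, "ry": 0, "rz": 0}]' --hand 0

```text
clock: 2.55
tool_pos: [0.2848, 0.6117, 0.5756]
tool_rot: [0.679, 3.066, 0.007]
contact_force: [0.1, -0.2, 0.5]
opening: 0.0002
```

Emit:
step_arm --plan '[{"tx": -3.24, "ty": -5.22, "tz": 0, "rx": 0, "ry": 0, "rz": 0}, {"tx": -3.24, "ty": -5.22, "tz": 0, "rx": 0, "ry": 0, "rz": 0}, {"tx": -3.24, "ty": -5.22, "tz": 0, "rx": 0, "ry": 0, "rz": 0}, {"tx": -3.24, "ty": -5.22, "tz": 0, "rx": 0, "ry": 0, "rz": 0}, {"tx": -3.24, "ty": -5.22, "tz": 0, "rx": 0, "ry": 0, "rz": 0}, {"tx": -3.24, "ty": -5.22, "tz": 0, "rx": 0, "ry": 0, "rz": 0}, {"tx": -3.24, "ty": -5.22, "tz": 0, "rx": 0, "ry": 0, "rz": 0}, {"tx": -3.24, "ty": -5.22, "tz": 0, "rx": 0, "ry": 0, "rz": 0}, {"tx": -3.24, "ty": -5.22, "tz": 0, "rx": 0, "ry": 0, "rz": 0}, {"tx": -3.24, "ty": -5.22, "tz": 0, "rx": 0, "ry": 0, "rz": 0}]'

```text
clock: 3.8
tool_pos: [0.3578, 0.0001, 0.5717]
tool_rot: [0.678, 3.066, 0.001]
contact_force: [1.5, 0.3, 0.5]
opening: 0.0003
```

Emit:
step_arm --plan '[{"tx": 0, "ty": 0, "tz": 0, "rx": 0, "ry": 0, "rz": 9.8}, {"tx": 0, "ty": 0, "tz": 0, "rx": 0, "ry": 0, "rz": 9.8}, {"tx": 0, "ty": 0, "tz": 0, "rx": 0, "ry": 0, "rz": 9.8}, {"tx": 0, "ty": 0, "tz": 0, "rx": 0, "ry": 0, "rz": 9.8}, {"tx": 0, "ty": 0, "tz": 0, "rx": 0, "ry": 0, "rz": 9.8}, {"tx": 0, "ty": 0, "tz": 0, "rx": 0, "ry": 0, "rz": 9.8}, {"tx": 0, "ty": 0, "tz": 0, "rx": 0, "ry": 0, "rz": 9.8}, {"tx": 0, "ty": 0, "tz": 0, "rx": 0, "ry": 0, "rz": 9.8}]'

```text
clock: 4.8
tool_pos: [0.3581, 0.0019, 0.5715]
tool_rot: [2.47, 1.941, 0.001]
contact_force: [0.3, 1.3, 0.3]
opening: 0.0002
```

Emit:
step_arm --plan '[{"tx": 0, "ty": 0, "tz": 0, "rx": 0, "ry": 10, "rz": 0}, {"tx": 0, "ty": 0, "tz": 0, "rx": 0, "ry": 10, "rz": 0}, {"tx": 0, "ty": 0, "tz": 0, "rx": 0, "ry": 10, "rz": 0}]'

```text
clock: 5.18
tool_pos: [0.3582, 0.0022, 0.5725]
tool_rot: [-2.162, -1.711, -0.588]
contact_force: [-0.1, -0.5, -1.3]
opening: -0.0006
```

```bash
python3 -c "
from h import *
from scipy.spatial.transform import Rotation as R
s=ctrl.state(); print(s['clock'],s['q'],s['tool_pos'],R.from_rotvec(s['tool_rot']).as_matrix())"
```

```text
5.175 [-0.5574 -0.3793  1.6879  0.543   1.9565 -0.1485] [0.3582 0.0022 0.5725] [[ 0.1974  0.973   0.1193]
 [ 0.8408 -0.2307  0.4898]
 [ 0.5041  0.0036 -0.8636]]
```

Emit:
step_arm --plan '[{"tx": 0, "ty": 0, "tz": 0, "rx": 0, "ry": 8.75, "rz": 0}, {"tx": 0, "ty": 0, "tz": 0, "rx": 0, "ry": 8.75, "rz": 0}, {"tx": 0, "ty": 0, "tz": 0, "rx": 0, "ry": 8.75, "rz": 0}, {"tx": 0, "ty": 0, "tz": 0, "rx": 0, "ry": 8.75, "rz": 0}]'

```text
clock: 5.68
tool_pos: [0.3582, 0.0014, 0.5717]
tool_rot: [-1.727, -1.363, -1.106]
contact_force: [-0.5, 0.5, -0.6]
opening: 0.0001
```

Emit:
step_arm --plan '[{"tx": -4.25, "ty": 1.43, "tz": 3.7, "rx": 0, "ry": 0, "rz": 0}, {"tx": -4.25, "ty": 1.43, "tz": 3.7, "rx": 0, "ry": 0, "rz": 0}, {"tx": -4.25, "ty": 1.43, "tz": 3.7, "rx": 0, "ry": 0, "rz": 0}, {"tx": -4.25, "ty": 1.43, "tz": 3.7, "rx": 0, "ry": 0, "rz": 0}, {"tx": -4.25, "ty": 1.43, "tz": 3.7, "rx": 0, "ry": 0, "rz": 0}]'

```text
clock: 6.3
tool_pos: [0.4464, 0.0615, 0.299]
tool_rot: [-1.729, -1.367, -1.101]
contact_force: [1.0, 0.1, -0.4]
opening: -0.0001
```

```bash
cat >> h.py <<'E'
from scipy.spatial.transform import Rotation as R
def st():
    s=ctrl.state(); print("t",round(s['clock'],2),"q",s['q'],"p",s['tool_pos'],"F",s['contact_force'],"op",s["opening"]); print(R.from_rotvec(s['tool_rot']).as_matrix()); return s
def togo(p,n=None):
    s=ctrl.state(); d=R.from_rotvec(s['tool_rot']).inv().apply(np.array(p)-s['tool_pos'])*100
    n=n or int(np.ceil(np.linalg.norm(d)/6)); print("total cm",d,"rows",n,"each",d/n)
E
python3 -c "
from h import *
st(); togo([.515,.109,.085])"
```

```text
t 6.3 q [-0.6363 -0.046   2.2082  0.9879  1.6285 -0.7011] p [0.4464 0.0615 0.299 ] F [ 0.9537  0.1264 -0.4408] op -8.292727044201296e-05
[[ 0.0968  0.9728  0.2103]
 [ 0.4128 -0.2315  0.8809]
 [ 0.9057  0.0015 -0.424 ]]
total cm [-16.7526   5.5405  14.7042] rows 4 each [-4.1881  1.3851  3.676 ]
```

Emit:
step_arm --plan '[{"tx": -4.19, "ty": 1.385, "tz": 3.68, "rx": 0, "ry": 0, "rz": 0}, {"tx": -4.19, "ty": 1.385, "tz": 3.68, "rx": 0, "ry": 0, "rz": 0}, {"tx": -4.19, "ty": 1.385, "tz": 3.68, "rx": 0, "ry": 0, "rz": 0}, {"tx": -4.19, "ty": 1.385, "tz": 3.68, "rx": 0, "ry": 0, "rz": 0}, {"tx": 0, "ty": 0, "tz": 0, "rx": 0, "ry": 0, "rz": 0}]'

```text
clock: 6.92
tool_pos: [0.5117, 0.111, 0.082]
tool_rot: [-1.727, -1.358, -1.092]
contact_force: [0.2, 0.5, 0.5]
opening: -0.0001
```

```bash
python3 -c "
from h import *
st(); togo([.538,.209,.085])
f=grab_frame('side'); save(f,'s2.png')"
```

```text
t 6.92 q [-0.4704  0.4091  2.2161  1.1454  1.3096 -1.0401] p [0.5117 0.111  0.082 ] F [0.1574 0.458  0.4637] op -0.00014314647306825297
[[ 0.106   0.9733  0.2034]
 [ 0.408  -0.2291  0.8838]
 [ 0.9068 -0.0107 -0.4214]]
total cm [4.5513 0.3143 9.0671] rows 2 each [2.2757 0.1572 4.5335]
```

View pics/s2.png

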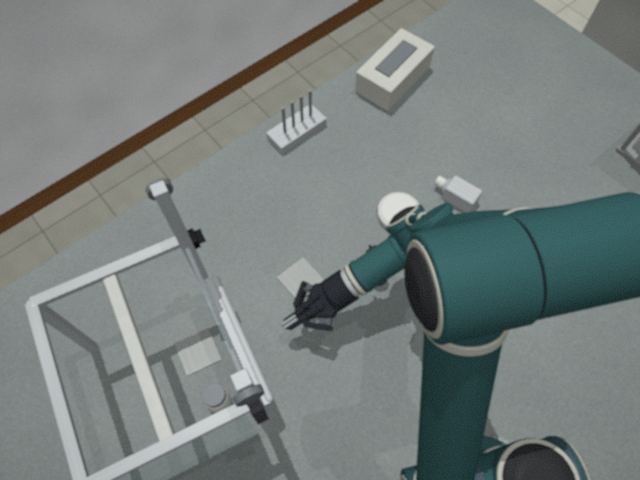

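Emit:
step_arm --plan '[{"tx": 1.52, "ty": 0.1, "tz": 3.02, "rx": 0, "ry": 0, "rz": 0}, {"tx": 1.52, "ty": 0.1, "tz": 3.02, "rx": 0, "ry": 0, "rz": 0}, {"tx": 1.52, "ty": 0.1, "tz": 3.02, "rx": 0, "ry": 0, "rz": 0}, {"tx": 0, "ty": 0, "tz": 0, "rx": 0, "ry": 0, "rz": 0}]'

```text
clock: 7.48
tool_pos: [0.5416, 0.2081, 0.0935]
tool_rot: [-1.724, -1.372, -1.106]
contact_force: [-0.1, 0.3, -0.0]
opening: -0.0
```

Emit:
step_arm --plan '[{"tx": 0.9, "ty": 0, "tz": -0.42, "rx": 0, "ry": 0, "rz": 0}, {"tx": 0.9, "ty": 0, "tz": -0.42, "rx": 0, "ry": 0, "rz": 0}, {"tx": 0.45, "ty": 0, "tz": -0.21, "rx": 0, "ry": 0, "rz": 0}, {"tx": 0.45, "ty": 0, "tz": -0.21, "rx": 0, "ry": 0, "rz": 0}, {"tx": 0.45, "ty": 0, "tz": -0.21, "rx": 0, "ry": 0, "rz": 0}]'

```text
clock: 8.1
tool_pos: [0.5412, 0.2061, 0.1236]
tool_rot: [-1.732, -1.365, -1.101]
contact_force: [2.3, -5.5, -4.3]
opening: -0.0003
```

```bash
python3 -c "
from h import *
st()"
```

```text
t 8.1 q [-0.2628  0.3142  2.2255  1.2905  1.2282 -0.9263] p [0.5412 0.2061 0.1236] F [ 2.3421 -5.4645 -4.2859] op -0.00033474791330469016
[[ 0.099   0.9724  0.2114]
 [ 0.4127 -0.2335  0.8804]
 [ 0.9054  0.0001 -0.4245]]
```

Emit:
step_arm --plan '[{"tx": 1.36, "ty": 0, "tz": -0.65, "rx": 0, "ry": 0, "rz": 0}, {"tx": 1.36, "ty": 0, "tz": -0.65, "rx": 0, "ry": 0, "rz": 0}, {"tx": 1.36, "ty": 0, "tz": -0.65, "rx": 0, "ry": 0, "rz": 0}, {"tx": 1.36, "ty": 0, "tz": -0.65, "rx": 0, "ry": 0, "rz": 0}, {"tx": 1.36, "ty": 0, "tz": -0.65, "rx": 0, "ry": 0, "rz": 0}, {"tx": 1.36, "ty": 0, "tz": -0.65, "rx": 0, "ry": 0, "rz": 0}, {"tx": 1.36, "ty": 0, "tz": -0.65, "rx": 0, "ry": 0, "rz": 0}, {"tx": 0.9, "ty": 0, "tz": -0.42, "rx": 0, "ry": 0, "rz": 0}, {"tx": 0, "ty": 0, "tz": 0, "rx": 0, "ry": 0, "rz": 0}]'

```text
clock: 9.22
tool_pos: [0.5399, 0.2069, 0.2415]
tool_rot: [-1.724, -1.366, -1.102]
contact_force: [-0.6, 0.9, -0.2]
opening: 0.0005
```

```bash
cat >> h.py <<'E'
O=np.array([.576,.3705]); xh=np.array([.228,.9736]); yh=np.array([-.9736,.228])
def sash():
    for n in("top","side"):
        f=grab_frame(n); Q=cloud(f).reshape(-1,3); Q=Q[~np.isnan(Q[:,0])]
        hx=(Q[:,:2]-O)@xh; hy=(Q[:,:2]-O)@yh
        for nm,c in (("bar",-.176),):
            m=(np.abs(hx-c)<.004)&(np.abs(hy)<.14)&(Q[:,2]>.11)&(Q[:,2]<.33); print(n,nm,m.sum(),"z pct",np.percentile(Q[m,2],[20,50,80]) if m.any() else 0)
        m=(np.abs(hx+.176)<.012)&(np.abs(hy)<.14)&(Q[:,2]>.13)&(Q[:,2]<.33)
        for a in np.arange(-.19,-.14,.004):
            k=(np.abs(hx-a)<.002)&(np.abs(hy)<.14)&(Q[:,2]>.11)&(Q[:,2]<.33)
            if k.sum()>8: print("   hx",round(a,3),k.sum(),np.median(Q[k,2]))
        m=(hx<-.166)&(hx>-.20)&(np.abs(hy+.172)<.017)&(Q[:,2]>.291)&(Q[:,2]<.301); print("  block top",m.sum(),np.median(Q[m,2]))
        m=(hx<-.166)&(hx>-.20)&(np.abs(hy+.172)<.017)&(Q[:,2]>.280)&(Q[:,2]<.290); print("  ridge top",m.sum(),np.median(Q[m,2]))
E
python3 -c "
from h import *
st(); sash()"
```

```text
t 9.22 q [-0.2632  0.1017  2.1871  1.2165  1.313  -0.6797] p [0.5399 0.2069 0.2415] F [-0.6489  0.8828 -0.2354] op 0.00048769660566813243
[[ 0.0954  0.9734  0.2083]
 [ 0.4094 -0.2291  0.8831]
 [ 0.9073  0.0011 -0.4204]]
top bar 411 z pct [0.2715 0.2734 0.2754]
   hx -0.19 17 0.2608951655309941
   hx -0.186 22 0.25867833341609303
   hx -0.182 258 0.2695953815665457
   hx -0.178 216 0.2731070194820925
   hx -0.174 195 0.2739211404095465
   hx -0.17 149 0.2716888670158806
   hx -0.166 188 0.2685695378648343
   hx -0.162 197 0.2687773333578367
   hx -0.158 202 0.26904328689244217
   hx -0.154 954 0.29560342382255467
   hx -0.15 23 0.29593837147977076
  block top 56 0.2954596088427014
  ridge top 81 0.28519828252496304
side bar 625 z pct [0.271  0.2729 0.2745]
   hx -0.19 36 0.26287274057246557
   hx -0.186 36 0.25951300068260164
   hx -0.182 97 0.2679931308013086
   hx -0.178 312 0.2722278710683548
   hx -0.174 313 0.27364036636284306
   hx -0.17 314 0.27322722084385387
   hx -0.166 309 0.26988372041404485
   hx -0.162 311 0.2687987868996591
   hx -0.158 280 0.2687817896258801
   hx -0.154 265 0.26894376141001775
   hx -0.15 172 0.27846350061203157
  block top 58 0.2963510123866268
  ridge top 99 0.28507493183447885
```

Emit:
step_arm --plan '[{"tx": 0.5, "ty": 0, "tz": -0.23, "rx": 0, "ry": 0, "rz": 0}, {"tx": 0.5, "ty": 0, "tz": -0.23, "rx": 0, "ry": 0, "rz": 0}, {"tx": 0.5, "ty": 0, "tz": -0.23, "rx": 0, "ry": 0, "rz": 0}, {"tx": 0.5, "ty": 0, "tz": -0.23, "rx": 0, "ry": 0, "rz": 0}, {"tx": 0, "ty": 0, "tz": 0, "rx": 0, "ry": 0, "rz": 0}]'

```text
clock: 9.95
tool_pos: [0.5404, 0.2063, 0.2624]
tool_rot: [-1.727, -1.366, -1.102]
contact_force: [-1.9, -0.8, -2.9]
opening: 0.0001
```

```bash
python3 -c "
from h import *
st(); sash()" | grep -E "^t|hx -0.17|top"
```

```text
t 9.95 q [-0.2635  0.0687  2.1737  1.2046  1.3271 -0.6338] p [0.5404 0.2063 0.2624] F [-1.9135 -0.8154 -2.8724] op 0.00013921308163365205
top bar 426 z pct [0.2916 0.2937 0.2957]
   hx -0.178 222 0.29334012149169475
   hx -0.174 204 0.2942128813631838
   hx -0.17 158 0.29217737579693104
  block top 57 0.2958706488597671
  ridge top 82 0.28521945964795925
   hx -0.178 320 0.292383167835386
   hx -0.174 323 0.2939961916394751
   hx -0.17 323 0.29374490170351175
  block top 57 0.2968108085565717
  ridge top 102 0.2852754145658257
```

Emit:
step_arm --plan '[{"tx": 0.24, "ty": 0, "tz": -0.11, "rx": 0, "ry": 0, "rz": 0}, {"tx": 0.24, "ty": 0, "tz": -0.11, "rx": 0, "ry": 0, "rz": 0}, {"tx": 0, "ty": 0, "tz": 0, "rx": 0, "ry": 0, "rz": 0}]'

```text
clock: 10.42
tool_pos: [0.5407, 0.2062, 0.2673]
tool_rot: [-1.728, -1.366, -1.102]
contact_force: [-0.7, -0.7, -2.4]
opening: -0.0003
```

```bash
python3 -c "
from h import *
st(); sash()" | grep -E "^t|hx -0.17|top"
```

```text
t 10.43 q [-0.2635  0.0616  2.17    1.2021  1.3303 -0.623 ] p [0.5407 0.2062 0.2673] F [-0.6521 -0.6536 -2.4104] op -0.00032661382867778493
top bar 417 z pct [0.2967 0.2989 0.3008]
   hx -0.178 224 0.29854446866872886
   hx -0.174 193 0.29926946570995483
   hx -0.17 161 0.2967302754954735
  block top 62 0.2960606354138604
  ridge top 80 0.28509674308884725
   hx -0.178 323 0.2972661842327935
   hx -0.174 328 0.2990444940308347
   hx -0.17 329 0.29841462536787067
  block top 56 0.29605623127270797
  ridge top 97 0.2845810826927958
```

Emit:
step_arm --plan '[{"tx": -0.6, "ty": 0, "tz": 0.28, "rx": 0, "ry": 0, "rz": 0}, {"tx": -0.9, "ty": 0, "tz": 0.42, "rx": 0, "ry": 0, "rz": 0}, {"tx": -0.9, "ty": 0, "tz": 0.42, "rx": 0, "ry": 0, "rz": 0}, {"tx": -2.1, "ty": 0, "tz": -4.5, "rx": 0, "ry": 0, "rz": 0}, {"tx": -2.1, "ty": 0, "tz": -4.5, "rx": 0, "ry": 0, "rz": 0}, {"tx": -1.7, "ty": 0, "tz": -3.6, "rx": 0, "ry": 0, "rz": 0}]'

```text
clock: 11.28
tool_pos: [0.5079, 0.0696, 0.2398]
tool_rot: [-1.728, -1.365, -1.101]
contact_force: [0.7, -0.1, -0.7]
opening: 0.0001
```

Emit:
step_arm --plan '[{"tx": 0, "ty": 0, "tz": 0, "rx": 0, "ry": -9.3, "rz": 0}, {"tx": 0, "ty": 0, "tz": 0, "rx": 0, "ry": -9.3, "rz": 0}, {"tx": 0, "ty": 0, "tz": 0, "rx": 0, "ry": -9.3, "rz": 0}, {"tx": 0, "ty": 0, "tz": 0, "rx": 0, "ry": -9.3, "rz": 0}, {"tx": 0, "ty": 0, "tz": 0, "rx": 0, "ry": -9.3, "rz": 0}, {"tx": 0, "ty": 0, "tz": 0, "rx": 0, "ry": -9.3, "rz": 0}, {"tx": 0, "ty": 0, "tz": 0, "rx": 0, "ry": -9.3, "rz": 0}]' --hand 1

```text
clock: 12.15
tool_pos: [0.5084, 0.0712, 0.2407]
tool_rot: [2.461, 1.945, -0.006]
contact_force: [-0.0, -0.2, -1.2]
opening: 0.0853
```

```bash
python3 -c "
from h import *
sash();st(); togo([.43,-.3,.25])" | grep -Ev "hx -0.1[568]"
```

```text
top bar 294 z pct [0.2964 0.2985 0.3008]
   hx -0.178 157 0.2981589405531351
   hx -0.174 137 0.29897718779168003
   hx -0.17 108 0.29681029899157474
  block top 57 0.2966138710700936
  ridge top 78 0.2850095557107698
side bar 653 z pct [0.2963 0.2982 0.2999]
   hx -0.178 325 0.2971732934136204
   hx -0.174 328 0.2991155726557652
   hx -0.17 325 0.29864110721592296
  block top 55 0.2965710882451781
  ridge top 95 0.28519283439000687
t 12.25 q [ 0.0978 -0.048   1.9312 -0.0021  1.2594  0.3257] p [0.5086 0.0742 0.2401] F [ 0.3674  1.0601 -0.5296] op 0.08528612885582126
[[ 0.2252  0.9743 -0.0009]
 [ 0.9743 -0.2253 -0.0021]
 [-0.0023 -0.0004 -1.    ]]
total cm [-38.2346   0.7698  -0.8991] rows 7 each [-5.4621  0.11   -0.1284]
```

Emit:
step_arm --plan '[{"tx": -5.46, "ty": 0.11, "tz": -0.1, "rx": 0, "ry": 0, "rz": 0}, {"tx": -5.46, "ty": 0.11, "tz": -0.1, "rx": 0, "ry": 0, "rz": 0}, {"tx": -5.46, "ty": 0.11, "tz": -0.1, "rx": 0, "ry": 0, "rz": 0}, {"tx": -5.46, "ty": 0.11, "tz": -0.1, "rx": 0, "ry": 0, "rz": 0}, {"tx": -5.46, "ty": 0.11, "tz": -0.1, "rx": 0, "ry": 0, "rz": 0}, {"tx": -5.46, "ty": 0.11, "tz": -0.1, "rx": 0, "ry": 0, "rz": 0}, {"tx": -5.46, "ty": 0.11, "tz": -0.1, "rx": 0, "ry": 0, "rz": 0}]'

```text
clock: 13.12
tool_pos: [0.4258, -0.3043, 0.247]
tool_rot: [-2.465, -1.946, -0.002]
contact_force: [0.2, -0.2, 0.0]
opening: 0.0853
```

Emit:
step_arm --plan '[{"tx": 0, "ty": 0, "tz": 0, "rx": 0, "ry": 0, "rz": 10.6}, {"tx": 0, "ty": 0, "tz": 0, "rx": 0, "ry": 0, "rz": 10.6}, {"tx": 0, "ty": 0, "tz": 0, "rx": 0, "ry": 0, "rz": 10.6}, {"tx": 0, "ty": 0, "tz": 0, "rx": 0, "ry": 0, "rz": 10.6}, {"tx": 0, "ty": 0, "tz": 0, "rx": 0, "ry": 0, "rz": 10.6}, {"tx": 0, "ty": 0, "tz": 0, "rx": 0, "ry": 0, "rz": 10.6}, {"tx": 0, "ty": 0, "tz": 0, "rx": 0, "ry": 0, "rz": 10.6}, {"tx": 0, "ty": 0, "tz": 0, "rx": 0, "ry": 0, "rz": 10.6}, {"tx": 0, "ty": 0, "tz": 0, "rx": 0, "ry": 0, "rz": 10.6}, {"tx": 0, "ty": 0, "tz": 0, "rx": 0, "ry": 0, "rz": 10.6}, {"tx": 0, "ty": 0, "tz": 0, "rx": 0, "ry": 0, "rz": 10.6}, {"tx": 0, "ty": 0, "tz": 0, "rx": 0, "ry": 0, "rz": 10.3}]'

```text
clock: 14.62
tool_pos: [0.4264, -0.3026, 0.2467]
tool_rot: [-2.838, 1.343, 0.001]
contact_force: [0.3, 0.2, -0.4]
opening: 0.0853
```

Emit:
step_arm --plan '[{"tx": 0, "ty": 0, "tz": 0, "rx": 0, "ry": -8.3, "rz": 0}, {"tx": 0, "ty": 0, "tz": 0, "rx": 0, "ry": -8.3, "rz": 0}, {"tx": 0, "ty": 0, "tz": 0, "rx": 0, "ry": -8.4, "rz": 0}, {"tx": 0, "ty": 0, "tz": 0, "rx": 0, "ry": 0, "rz": 0}]'

```text
clock: 15.12
tool_pos: [0.4269, -0.3036, 0.2442]
tool_rot: [-2.62, 1.232, 0.588]
contact_force: [0.5, -0.5, 0.5]
opening: 0.0852
```

```bash
python3 - <<'E'
from h import *
st()
f=grab_frame("top"); save(f,"t3.png"); Q=cloud(f).reshape(-1,3); Q=Q[~np.isnan(Q[:,0])]
b=Q[(Q[:,2]>.046)&(Q[:,2]<.058)&(np.hypot(Q[:,0]-.43,Q[:,1]+.325)<.085)]
print(len(b),cv2.minAreaRect((b[:,:2]*1000).astype(np.float32)))
E
```

```text
t 15.12 q [-0.7131  0.2644  1.6414  0.0716  1.6718  1.7283] p [ 0.4269 -0.3036  0.2442] F [ 0.521  -0.5311  0.4854] op 0.08522177373119136
[[ 0.5767 -0.7703 -0.2723]
 [-0.6962 -0.6377  0.3295]
 [-0.4274 -0.0005 -0.904 ]]
556 ((426.9388427734375, -321.8173522949219), (51.62541198730469, 88.32302856445312), 40.396453857421875)
```

View pics/t3.png

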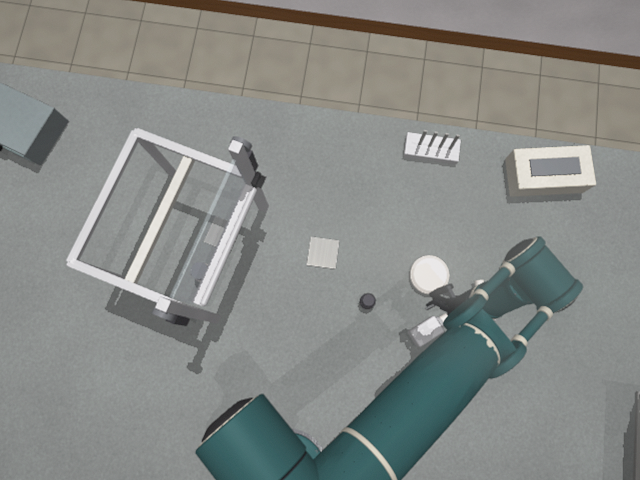

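```bash
python3 - <<'E'
from h import *
togo([.4214,-.3155,.1]); 
s=ctrl.state(); print(R.from_rotvec(s['tool_rot']).inv().apply([0,0,-8.9]))
E
```

```text
total cm [ 6.7279  1.2007 12.917 ] rows 3 each [2.2426 0.4002 4.3057]
[3.7795 0.002  8.0576]
```

Emit:
step_arm --plan '[{"tx": 2.24, "ty": 0.4, "tz": 4.3, "rx": 0, "ry": 0, "rz": 0}, {"tx": 2.24, "ty": 0.4, "tz": 4.3, "rx": 0, "ry": 0, "rz": 0}, {"tx": 2.24, "ty": 0.4, "tz": 4.3, "rx": 0, "ry": 0, "rz": 0}, {"tx": 0, "ty": 0, "tz": 0, "rx": 0, "ry": 0, "rz": -0.6}]'

```text
clock: 15.68
tool_pos: [0.4191, -0.313, 0.1003]
tool_rot: [-2.627, 1.216, 0.588]
contact_force: [-0.7, 0.4, 1.2]
opening: 0.0848
```

Emit:
step_arm --plan '[{"tx": 1.26, "ty": 0, "tz": 2.68, "rx": 0, "ry": 0, "rz": 0}, {"tx": 1.26, "ty": 0, "tz": 2.68, "rx": 0, "ry": 0, "rz": 0}, {"tx": 1.26, "ty": 0, "tz": 2.68, "rx": 0, "ry": 0, "rz": 0}, {"tx": 0, "ty": 0, "tz": 0, "rx": 0, "ry": 0, "rz": 0}]'

```text
clock: 16.18
tool_pos: [0.4223, -0.315, 0.0148]
tool_rot: [-2.631, 1.217, 0.58]
contact_force: [0.4, 0.9, 1.7]
opening: 0.0855
```

```bash
python3 -c "
from h import *
st();togo([.4214,-.3155,.011])"
```

```text
t 16.18 q [-0.729   0.4954  1.7904  0.0643  1.2881  1.6771] p [ 0.4223 -0.315   0.0148] F [0.4472 0.9049 1.7121] op 0.08549696027446442
[[ 0.5874 -0.7628 -0.2705]
 [-0.6904 -0.6467  0.3242]
 [-0.4222 -0.0037 -0.9065]]
total cm [0.1444 0.1017 0.3492] rows 1 each [0.1444 0.1017 0.3492]
```

Emit:
step_arm --plan '[{"tx": 0.14, "ty": 0.1, "tz": 0.3, "rx": 0, "ry": 0, "rz": 0}, {"tx": 0, "ty": 0, "tz": 0, "rx": 0, "ry": 0, "rz": 0}]'

```text
clock: 16.42
tool_pos: [0.4229, -0.3172, 0.0124]
tool_rot: [-2.633, 1.219, 0.575]
contact_force: [0.5, -0.0, 0.6]
opening: 0.0853
```

Emit:
step_arm --plan '[{"tx": 0, "ty": 0, "tz": 0, "rx": 0, "ry": 0, "rz": 0}, {"tx": 0, "ty": 0, "tz": 0, "rx": 0, "ry": 0, "rz": 0}, {"tx": 0, "ty": 0, "tz": 0, "rx": 0, "ry": 0, "rz": 0}, {"tx": 0, "ty": 0, "tz": 0, "rx": 0, "ry": 0, "rz": 0}, {"tx": 0, "ty": 0, "tz": 0, "rx": 0, "ry": 0, "rz": 0}]' --hand 0 --newtons 50

```text
clock: 17.05
tool_pos: [0.4224, -0.3168, 0.0112]
tool_rot: [-2.632, 1.218, 0.578]
contact_force: [-0.1, -1.2, 5.0]
opening: 0.0517
```

```bash
python3 - <<'E'
from h import *
s=st(); import pickle
pickle.dump((np.array(s['tool_pos']),np.array(s['tool_rot'])),open("pick.pkl","wb"))
Rm=R.from_rotvec(s['tool_rot']); print("base ctr in tool",Rm.inv().apply(np.array([.397,-.2865,.026])-s['tool_pos']),"up-lying",Rm.inv().apply([0,0,1]))
E
```

```text
t 17.05 q [-0.7305  0.5008  1.7897  0.063   1.2817  1.6762] p [ 0.4224 -0.3168  0.0112] F [-0.0905 -1.2116  4.97  ] op 0.05167590383157337
[[ 0.5876 -0.7629 -0.2697]
 [-0.6913 -0.6465  0.3226]
 [-0.4205 -0.0031 -0.9073]]
base ctr in tool [-0.0421 -0.0003  0.0032] up-lying [-0.4205 -0.0031 -0.9073]
```

Emit:
step_arm --plan '[{"tx": -0.42, "ty": 0, "tz": -0.9, "rx": 0, "ry": 0, "rz": 0}, {"tx": -1.26, "ty": 0, "tz": -2.7, "rx": 0, "ry": 0, "rz": 0}, {"tx": -2.1, "ty": 0, "tz": -4.5, "rx": 0, "ry": 0, "rz": 0}, {"tx": -2.1, "ty": 0, "tz": -4.5, "rx": 0, "ry": 0, "rz": 0}, {"tx": -2.1, "ty": 0, "tz": -4.5, "rx": 0, "ry": 0, "rz": 0}, {"tx": -2.1, "ty": 0, "tz": -4.5, "rx": 0, "ry": 0, "rz": 0}]'

```text
clock: 17.8
tool_pos: [0.4205, -0.3158, 0.2497]
tool_rot: [-2.631, 1.218, 0.582]
contact_force: [0.2, 0.3, -2.7]
opening: 0.0515
```

```bash
python3 - <<'E'
from h import *
st()
f=grab_frame("side"); save(f,"s4.png")
cv2.imwrite("pics/s4c.png",cv2.resize(f["img"][120:360,140:540],(800,480),interpolation=cv2.INTER_CUBIC)[:,:,::-1])
E
```

```text
t 17.8 q [-0.7314  0.263   1.6316  0.0605  1.6797  1.6999] p [ 0.4205 -0.3158  0.2497] F [ 0.226   0.2792 -2.6927] op 0.05147693926941966
[[ 0.5868 -0.7629 -0.2715]
 [-0.6905 -0.6465  0.3244]
 [-0.423  -0.0029 -0.9061]]
```

View pics/s4c.png

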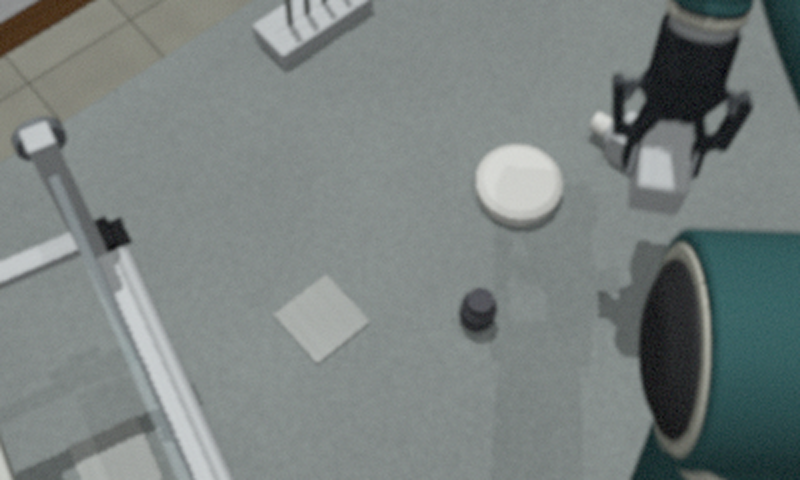

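Emit:
step_arm --plan '[{"tx": 0, "ty": 0, "tz": 0, "rx": 0, "ry": 8.3, "rz": 0}, {"tx": 0, "ty": 0, "tz": 0, "rx": 0, "ry": 8.3, "rz": 0}, {"tx": 0, "ty": 0, "tz": 0, "rx": 0, "ry": 8.4, "rz": 0}]'

```text
clock: 18.23
tool_pos: [0.4207, -0.3161, 0.2483]
tool_rot: [-2.849, 1.321, -0.008]
contact_force: [0.2, 0.2, -3.6]
opening: 0.0517
```

Emit:
step_arm --plan '[{"tx": 0, "ty": 0, "tz": 0, "rx": 0, "ry": 0, "rz": -10.54}, {"tx": 0, "ty": 0, "tz": 0, "rx": 0, "ry": 0, "rz": -10.54}, {"tx": 0, "ty": 0, "tz": 0, "rx": 0, "ry": 0, "rz": -10.54}, {"tx": 0, "ty": 0, "tz": 0, "rx": 0, "ry": 0, "rz": -10.54}, {"tx": 0, "ty": 0, "tz": 0, "rx": 0, "ry": 0, "rz": -10.54}, {"tx": 0, "ty": 0, "tz": 0, "rx": 0, "ry": 0, "rz": -10.54}, {"tx": 0, "ty": 0, "tz": 0, "rx": 0, "ry": 0, "rz": -10.54}, {"tx": 0, "ty": 0, "tz": 0, "rx": 0, "ry": 0, "rz": -10.54}, {"tx": 0, "ty": 0, "tz": 0, "rx": 0, "ry": 0, "rz": -10.54}, {"tx": 0, "ty": 0, "tz": 0, "rx": 0, "ry": 0, "rz": -10.54}, {"tx": 0, "ty": 0, "tz": 0, "rx": 0, "ry": 0, "rz": -10.54}, {"tx": 0, "ty": 0, "tz": 0, "rx": 0, "ry": 0, "rz": -10.54}]'

```text
clock: 19.73
tool_pos: [0.4201, -0.3155, 0.2475]
tool_rot: [-2.455, -1.957, -0.004]
contact_force: [-0.1, 0.4, -2.5]
opening: 0.0515
```

```bash
python3 -c "
from h import *
st();togo([.50,.02,.25])"
```

```text
t 19.73 q [-0.6935 -0.0299  1.9001  0.0031  1.2728 -0.4694] p [ 0.4201 -0.3155  0.2475] F [-0.0976  0.419  -2.5377] op 0.051545425440339444
[[ 0.2232  0.9748  0.0008]
 [ 0.9748 -0.2232  0.0032]
 [ 0.0033  0.0001 -1.    ]]
total cm [34.4889  0.2965 -0.1325] rows 6 each [ 5.7481  0.0494 -0.0221]
```

Emit:
step_arm --plan '[{"tx": 5.75, "ty": 0.05, "tz": 0, "rx": 0, "ry": 0, "rz": 0}, {"tx": 5.75, "ty": 0.05, "tz": 0, "rx": 0, "ry": 0, "rz": 0}, {"tx": 5.75, "ty": 0.05, "tz": 0, "rx": 0, "ry": 0, "rz": 0}, {"tx": 5.75, "ty": 0.05, "tz": 0, "rx": 0, "ry": 0, "rz": 0}, {"tx": 5.75, "ty": 0.05, "tz": 0, "rx": 0, "ry": 0, "rz": 0}, {"tx": 5.75, "ty": 0.05, "tz": 0, "rx": 0, "ry": 0, "rz": 0}]'

```text
clock: 20.48
tool_pos: [0.502, 0.0206, 0.2485]
tool_rot: [-2.463, -1.95, -0.002]
contact_force: [2.4, -0.0, -3.0]
opening: 0.0514
```

Emit:
step_arm --plan '[{"tx": 0, "ty": 0, "tz": 0, "rx": 0, "ry": 9.3, "rz": 0}, {"tx": 0, "ty": 0, "tz": 0, "rx": 0, "ry": 9.3, "rz": 0}, {"tx": 0, "ty": 0, "tz": 0, "rx": 0, "ry": 9.3, "rz": 0}, {"tx": 0, "ty": 0, "tz": 0, "rx": 0, "ry": 9.3, "rz": 0}, {"tx": 0, "ty": 0, "tz": 0, "rx": 0, "ry": 9.3, "rz": 0}, {"tx": 0, "ty": 0, "tz": 0, "rx": 0, "ry": 9.3, "rz": 0}, {"tx": 0, "ty": 0, "tz": 0, "rx": 0, "ry": 9.3, "rz": 0}, {"tx": 0, "ty": 0, "tz": 0, "rx": 0, "ry": 0, "rz": 0}]'

```text
clock: 21.48
tool_pos: [0.5013, 0.0184, 0.2457]
tool_rot: [-1.726, -1.358, -1.099]
contact_force: [-0.0, -0.1, -2.8]
opening: 0.0516
```

```bash
python3 - <<'E'
from h import *
st()
for n in("side","top"):
    f=grab_frame(n)
    for d in spot_point("plate_top",f)[:3]: print(n,d["conf"],np.round(d["at"],1),px2w(f,*d["at"],z=.004))
    # rectify bench plane z=.004 : 1mm/px, rows: x from .70 down to .50 ; cols: y from .40 to .20
    src=np.float32([w2px(f,p) for p in([.70,.38,.004],[.70,.20,.004],[.52,.20,.004],[.52,.38,.004])])
    dst=np.float32([[0,0],[180,0],[180,180],[0,180]])*2.2
    w=cv2.warpPerspective(f["img"],cv2.getPerspectiveTransform(src,dst),(396,396),flags=cv2.INTER_CUBIC)
    w=cv2.createCLAHE(3,(4,4)).apply(cv2.cvtColor(w,cv2.COLOR_RGB2GRAY))
    globals()[n]=w
cv2.imwrite("pics/rect.png",np.hstack([side,top]))
E
```

```text
t 21.48 q [-0.6408  0.1655  2.1044  0.984   1.5786 -0.786 ] p [0.5013 0.0184 0.2457] F [-0.0231 -0.054  -2.7977] op 0.05160064794526993
[[ 0.1022  0.9729  0.2074]
 [ 0.4062 -0.2312  0.8841]
 [ 0.908  -0.0061 -0.4188]]
side 0.84 [194.1 346. ] [0.628  0.2885 0.004 ]
side 0.63 [299.3 280.7] [0.5997 0.     0.004 ]
top 0.61 [323.5 254.2] [ 0.5978 -0.0107  0.004 ]
```

View pics/rect.png

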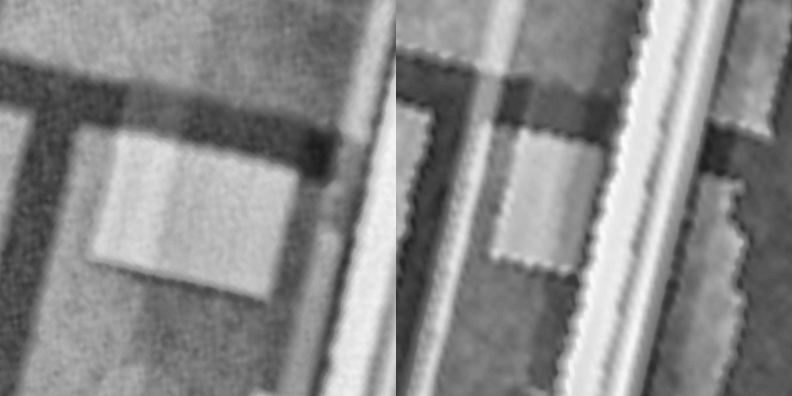

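```bash
cat >> h.py <<'E'
B=np.array([-.0421,0,.0032])
def togobase(p):
    s=ctrl.state(); Rm=R.from_rotvec(s['tool_rot']); print("base now",s['tool_pos']+Rm.apply(B)); togo(np.array(p)-Rm.apply(B))
E
python3 -c "
from h import *
t=np.array([.615,.289]); togobase([*(t-.2*xh),.03])
s=ctrl.state(); print(R.from_rotvec(s['tool_rot']).inv().apply([*(20*xh),0]))"
```

```text
base now [0.5003 0.0044 0.2109]
total cm [-12.0644   4.59    17.0088] rows 4 each [-3.0161  1.1475  4.2522]
[ 8.4387 -0.0013 18.1312]
```

Emit:
step_arm --plan '[{"tx": -3.02, "ty": 1.15, "tz": 4.25, "rx": 0, "ry": 0, "rz": 0}, {"tx": -3.02, "ty": 1.15, "tz": 4.25, "rx": 0, "ry": 0, "rz": 0}, {"tx": -3.02, "ty": 1.15, "tz": 4.25, "rx": 0, "ry": 0, "rz": 0}, {"tx": -3.02, "ty": 1.15, "tz": 4.25, "rx": 0, "ry": 0, "rz": 0}, {"tx": 0, "ty": 0, "tz": 0, "rx": 0, "ry": 0, "rz": 0}]'

```text
clock: 22.3
tool_pos: [0.5708, 0.1117, 0.0663]
tool_rot: [-1.721, -1.368, -1.098]
contact_force: [-0.7, 0.0, -2.4]
opening: 0.0518
```

```bash
python3 -c "
from h import *
st();t=np.array([.615,.289]); togobase([*t,.03])"
```

```text
t 22.3 q [-0.4194  0.5056  2.0989  1.1818  1.2952 -1.0205] p [0.5708 0.1117 0.0663] F [-0.6813  0.0338 -2.3847] op 0.05179501009785319
[[ 0.0956  0.9744  0.2034]
 [ 0.4095 -0.2247  0.8842]
 [ 0.9073 -0.0012 -0.4205]]
base now [0.5675 0.0973 0.0268]
total cm [ 8.595   0.3215 17.7842] rows 4 each [2.1488 0.0804 4.446 ]
```

Emit:
step_arm --plan '[{"tx": 2.15, "ty": 0.08, "tz": 4.45, "rx": 0, "ry": 0, "rz": 0}, {"tx": 2.15, "ty": 0.08, "tz": 4.45, "rx": 0, "ry": 0, "rz": 0}, {"tx": 2.15, "ty": 0.08, "tz": 4.45, "rx": 0, "ry": 0, "rz": 0}, {"tx": 1.6, "ty": 0.06, "tz": 3.3, "rx": 0, "ry": 0, "rz": 0}, {"tx": 0.55, "ty": 0.02, "tz": 1.15, "rx": 0, "ry": 0, "rz": 0}, {"tx": 0, "ty": 0, "tz": 0, "rx": 0, "ry": 0, "rz": 0}]'

```text
clock: 23.05
tool_pos: [0.621, 0.3012, 0.0742]
tool_rot: [-1.721, -1.371, -1.107]
contact_force: [0.1, -0.2, -2.5]
opening: 0.051
```

```bash
python3 - <<'E'
from h import *
st();t=np.array([.615,.289]); togobase([*t,.008])
f=grab_frame('side'); sc=4
im=cv2.resize(f["img"][285:435,130:330],(800,600),interpolation=cv2.INTER_CUBIC)
s=ctrl.state();Rm=R.from_rotvec(s['tool_rot']);b=s['tool_pos']+Rm.apply(B)
q=lambda p:tuple(int(a) for a in ((np.array(w2px(f,p))-[130,285])*sc))
cv2.line(im,q(b),q(b+[0,0,.115]),(255,0,0),1)   # predicted bottle axis
yaw=np.arctan2(-.211,.977); ex=np.array([np.cos(yaw),np.sin(yaw)]); ey=np.array([-ex[1],ex[0]])
cv2.polylines(im,[np.array([q([*(t+.042*(i*ex+j*ey)),.004]) for i,j in((1,1),(1,-1),(-1,-1),(-1,1))])],True,(0,255,0),1)
cv2.imwrite("pics/s6.png",im[:,:,::-1])
E
```

```text
t 23.05 q [-0.0564  0.5048  2.0755  1.4723  1.116  -0.9549] p [0.621  0.3012 0.0742] F [ 0.1212 -0.2164 -2.5287] op 0.05103683957961318
[[ 0.0897  0.9738  0.2091]
 [ 0.4092 -0.2275  0.8836]
 [ 0.908   0.0063 -0.4189]]
base now [0.6179 0.2868 0.0346]
total cm [-2.3554 -0.3512  1.2464] rows 1 each [-2.3554 -0.3512  1.2464]
```

View pics/s6.png

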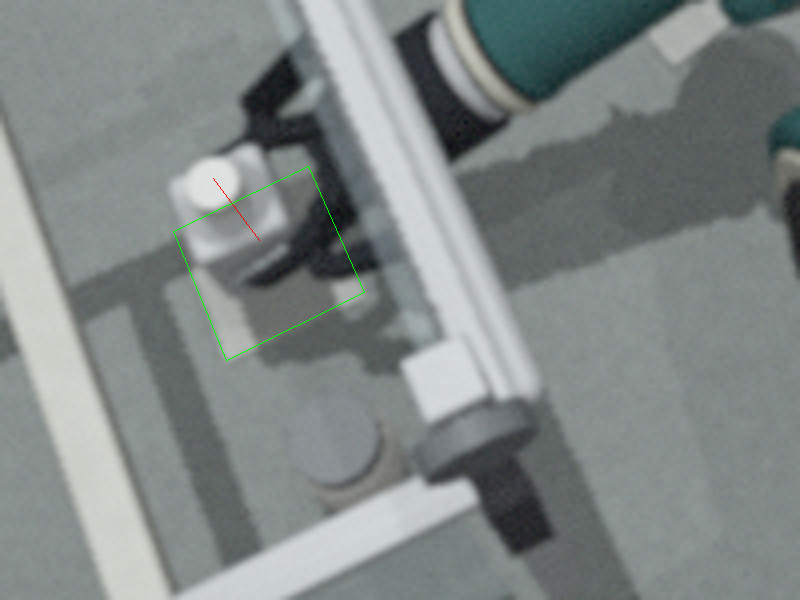

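The plate outline and the predicted bottle axis agree with the picture (cap at 213,183; predicted 213,178). I'll lower gently.

Emit:
step_arm --plan '[{"tx": -0.6, "ty": -0.09, "tz": 0.31, "rx": 0, "ry": 0, "rz": 0}, {"tx": -0.6, "ty": -0.09, "tz": 0.31, "rx": 0, "ry": 0, "rz": 0}, {"tx": -0.6, "ty": -0.09, "tz": 0.31, "rx": 0, "ry": 0, "rz": 0}, {"tx": -0.3, "ty": -0.08, "tz": 0.18, "rx": 0, "ry": 0, "rz": 0}, {"tx": 0, "ty": 0, "tz": 0, "rx": 0, "ry": 0, "rz": 0}]'

```text
clock: 23.72
tool_pos: [0.617, 0.3026, 0.0476]
tool_rot: [-1.724, -1.366, -1.103]
contact_force: [0.6, 0.1, -2.5]
opening: 0.0515
```

```bash
python3 -c "
from h import *
st();t=np.array([.615,.289]); togobase([*t,.006])"
```

```text
t 23.73 q [-0.0542  0.5512  2.0792  1.4978  1.1102 -1.0048] p [0.617  0.3026 0.0476] F [ 0.614   0.1105 -2.477 ] op 0.051454680095198706
[[ 0.095   0.9734  0.2086]
 [ 0.4087 -0.2292  0.8834]
 [ 0.9077  0.0013 -0.4196]]
base now [0.6136 0.2882 0.008 ]
total cm [-0.1371  0.114   0.1823] rows 1 each [-0.1371  0.114   0.1823]
```

Emit:
step_arm --plan '[{"tx": -0.05, "ty": 0.1, "tz": 0.1, "rx": 0, "ry": 0, "rz": 0}, {"tx": -0.09, "ty": 0, "tz": 0.05, "rx": 0, "ry": 0, "rz": 0}, {"tx": 0, "ty": 0, "tz": 0, "rx": 0, "ry": 0, "rz": 0}]'

```text
clock: 24.1
tool_pos: [0.6186, 0.3032, 0.0465]
tool_rot: [-1.723, -1.367, -1.105]
contact_force: [-0.3, -0.7, -3.1]
opening: 0.0516
```

Emit:
step_arm --plan '[{"tx": -0.09, "ty": 0, "tz": 0.04, "rx": 0, "ry": 0, "rz": 0}, {"tx": 0, "ty": 0, "tz": 0, "rx": 0, "ry": 0, "rz": 0}]'

```text
clock: 24.35
tool_pos: [0.6185, 0.3031, 0.0454]
tool_rot: [-1.723, -1.367, -1.105]
contact_force: [0.2, -0.0, -3.2]
opening: 0.0516
```

Emit:
step_arm --plan '[{"tx": -0.09, "ty": 0, "tz": 0.04, "rx": 0, "ry": 0, "rz": 0}, {"tx": 0, "ty": 0, "tz": 0, "rx": 0, "ry": 0, "rz": 0}]'

```text
clock: 24.6
tool_pos: [0.6185, 0.3031, 0.0443]
tool_rot: [-1.723, -1.367, -1.104]
contact_force: [0.3, 0.2, -3.1]
opening: 0.0514
```

Emit:
step_arm --plan '[{"tx": -0.09, "ty": 0, "tz": 0.04, "rx": 0, "ry": 0, "rz": 0}, {"tx": 0, "ty": 0, "tz": 0, "rx": 0, "ry": 0, "rz": 0}]'

```text
clock: 24.85
tool_pos: [0.6184, 0.3031, 0.0433]
tool_rot: [-1.723, -1.367, -1.104]
contact_force: [-0.2, 0.4, -2.6]
opening: 0.0513
```

Emit:
step_arm --plan '[{"tx": -0.09, "ty": 0, "tz": 0.04, "rx": 0, "ry": 0, "rz": 0}, {"tx": 0, "ty": 0, "tz": 0, "rx": 0, "ry": 0, "rz": 0}]'

```text
clock: 25.1
tool_pos: [0.6185, 0.3031, 0.0424]
tool_rot: [-1.723, -1.367, -1.104]
contact_force: [-0.3, 0.1, -2.2]
opening: 0.0519
```

Emit:
step_arm --plan '[{"tx": -0.09, "ty": 0, "tz": 0.04, "rx": 0, "ry": 0, "rz": 0}, {"tx": 0, "ty": 0, "tz": 0, "rx": 0, "ry": 0, "rz": 0}]'

```text
clock: 25.35
tool_pos: [0.6187, 0.3032, 0.0421]
tool_rot: [-1.722, -1.367, -1.105]
contact_force: [-1.2, -0.6, -0.3]
opening: 0.0516
```

Contact made (the load went from -2.8 to -0.3 N). I'll release and back out.

Emit:
step_arm --plan '[{"tx": 0, "ty": 0, "tz": 0, "rx": 0, "ry": 0, "rz": 0}, {"tx": 0, "ty": 0, "tz": 0, "rx": 0, "ry": 0, "rz": 0}, {"tx": 0, "ty": 0, "tz": 0, "rx": 0, "ry": 0, "rz": 0}, {"tx": 0, "ty": 0, "tz": 0, "rx": 0, "ry": 0, "rz": 0}]' --hand 0.85 --newtons 20

```text
clock: 25.85
tool_pos: [0.6186, 0.3031, 0.0416]
tool_rot: [-1.723, -1.367, -1.105]
contact_force: [0.3, -0.3, 0.1]
opening: 0.0725
```

Emit:
step_arm --plan '[{"tx": -0.21, "ty": 0, "tz": -0.45, "rx": 0, "ry": 0, "rz": 0}, {"tx": -0.42, "ty": 0, "tz": -0.9, "rx": 0, "ry": 0, "rz": 0}, {"tx": -0.84, "ty": 0, "tz": -1.8, "rx": 0, "ry": 0, "rz": 0}, {"tx": -1.2, "ty": 0, "tz": -2.7, "rx": 0, "ry": 0, "rz": 0}, {"tx": -1.8, "ty": 0, "tz": -4.0, "rx": 0, "ry": 0, "rz": 0}, {"tx": -1.8, "ty": 0, "tz": -4.0, "rx": 0, "ry": 0, "rz": 0}, {"tx": -1.8, "ty": 0, "tz": -4.0, "rx": 0, "ry": 0, "rz": 0}, {"tx": -1.8, "ty": 0, "tz": -4.0, "rx": 0, "ry": 0, "rz": 0}, {"tx": 0, "ty": 0, "tz": 0, "rx": 0, "ry": 0, "rz": 0}]'

```text
clock: 26.98
tool_pos: [0.5642, 0.0655, 0.0436]
tool_rot: [-1.728, -1.364, -1.108]
contact_force: [1.4, -1.0, 0.6]
opening: 0.0728
```

```bash
python3 - <<'E'
from h import *
st(); sash()
t=np.array([.615,.289])
for n,(u0,v0) in(("side",(130,285)),("top",(150,170))):
    f=grab_frame(n); im=cv2.resize(f["img"][v0:v0+150,u0:u0+133],(400,450),interpolation=cv2.INTER_CUBIC)
    q=lambda p:tuple(int(a) for a in ((np.array(w2px(f,p))-[u0,v0])*3))
    yaw=np.arctan2(-.211,.977); ex=np.array([np.cos(yaw),np.sin(yaw)]); ey=np.array([-ex[1],ex[0]])
    for r,h,c in((.042,.004,(0,255,0)),(.026,.086,(255,0,0)),(.026,.004,(255,255,0))): cv2.polylines(im,[np.array([q([*(t+r*(i*ex+j*ey)),h]) for i,j in((1,1),(1,-1),(-1,-1),(-1,1))])],True,c,1)
    globals()[n]=im
    for l in("bottle_center","jar_center","carrier_center","objective_center"):
        for d in spot_point(l,f)[:3]: print(n,l,round(d["conf"],2),px2w(f,*d["at"]),px2w(f,*d["at"],z=.0615)[:2])
    P=cloud(f); Q=P.reshape(-1,3); k=(np.hypot(Q[:,0]-.615,Q[:,1]-.289)<.045)&(Q[:,2]>.107)&(Q[:,2]<.13); print("cap",k.sum(),Q[k].mean(0) if k.any() else 0)
cv2.imwrite("pics/fin.png",np.hstack([side,top])[:,:,::-1])
E
```

```text
t 26.98 q [-0.5031  0.5601  2.0753  1.1317  1.3157 -1.0702] p [0.5642 0.0655 0.0436] F [ 1.4133 -0.993   0.5583] op 0.07283204817593493
[[ 0.0952  0.9721  0.2143]
 [ 0.4092 -0.2345  0.8818]
 [ 0.9075  0.0037 -0.4201]]
top bar 426 z pct [0.2965 0.2987 0.3009]
   hx -0.182 251 0.2952881484114327
   hx -0.178 232 0.2983725200122894
   hx -0.174 194 0.29927527806325727
   hx -0.17 160 0.2968089820443558
   hx -0.166 193 0.29403366121226493
   hx -0.162 210 0.29409639139016786
   hx -0.158 202 0.2942854179868435
   hx -0.154 649 0.30794285921451436
   hx -0.15 10 0.3064831067748728
  block top 51 0.2954056559801652
  ridge top 83 0.2847848346480588
side bar 648 z pct [0.2963 0.2982 0.2996]
   hx -0.182 77 0.2936707217368415
   hx -0.178 323 0.2971052330979441
   hx -0.174 325 0.2987920229580512
   hx -0.17 329 0.29853535066546566
   hx -0.166 322 0.29545511335408986
   hx -0.162 327 0.29440494237154025
   hx -0.158 293 0.29421019152875527
   hx -0.154 290 0.2941635949820918
   hx -0.15 133 0.29608227352590943
  block top 58 0.2962649417697771
  ridge top 96 0.2850942530414119
side bottle_center 0.82 [0.6006 0.2909 0.0971] [0.6139 0.2911]
side bottle_center 0.38 [ 0.3256 -0.023   0.7359] [ 0.5254 -0.4487]
side jar_center 0.74 [0.4913 0.317  0.0749] [0.4949 0.3174]
side carrier_center 0.64 [0.3516 0.0341 0.7143] [ 0.57   -0.2874]
side carrier_center 0.2 [ 0.4729 -0.1348  0.0518] [ 0.4705 -0.1313]
side objective_center 0.84 [ 0.4715 -0.1351  0.057 ] [ 0.4703 -0.1334]
cap 145 [0.6127 0.2905 0.1177]
top bottle_center 0.73 [ 0.5249 -0.4534  0.0521] [ 0.5237 -0.4509]
top carrier_center 0.74 [ 0.5736 -0.3191  0.0294] [ 0.5685 -0.3135]
top carrier_center 0.68 [0.6951 0.1618 0.2937] [0.7639 0.2052]
top objective_center 0.55 [ 0.4847 -0.1414  0.0617] [ 0.4847 -0.1414]
cap 0 0
```

View pics/fin.png

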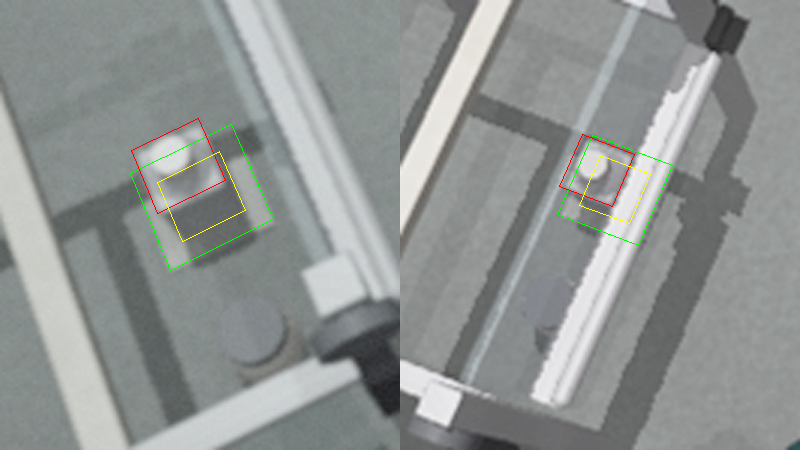

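Final picture: the bottle stands upright inside the plate outline (cap at 170,155 in the left crop). The sash bar is up and the jar is in place. I'll lift clear and hand in.

Emit:
step_arm --plan '[{"tx": 1.8, "ty": 0, "tz": -3.0, "rx": 0, "ry": 0, "rz": 0}, {"tx": 2.5, "ty": 0, "tz": -3.5, "rx": 0, "ry": 0, "rz": 0}, {"tx": 0, "ty": 0, "tz": 0, "rx": 0, "ry": 0, "rz": 0}, {"tx": 0, "ty": 0, "tz": 0, "rx": 0, "ry": 0, "rz": 0}]'

```text
clock: 28.08
tool_pos: [0.5538, 0.0301, 0.1094]
tool_rot: [-1.723, -1.367, -1.104]
contact_force: [1.0, 0.4, -0.2]
opening: 0.0725
```

```bash
python3 -c "
from h import *
f=grab_frame('side')
for l in('objective_center','jar_center','carrier_center'):
    for d in spot_point(l,f)[:1]: print(l,d['conf'],px2w(f,*d['at']))
st(); print(ctrl.job_done())"
```

```text
objective_center 0.6 [ 0.4738 -0.1359  0.055 ]
jar_center 0.9 [0.4815 0.3146 0.0743]
carrier_center 0.81 [ 0.5008 -0.1948  0.2558]
t 28.27 q [-0.5666  0.4492  2.0633  1.0527  1.4077 -0.9731] p [0.5532 0.0308 0.1088] F [ 0.2893 -0.1345  0.9825] op 0.07229337843466402
[[ 0.0954  0.9736  0.2075]
 [ 0.4078 -0.2283  0.884 ]
 [ 0.9081  0.0003 -0.4189]]
the job is handed in; nothing more can be done
None
```

The sash is up at the clip, the bottle is standing on the plate inside the hood, and I handed the job in at 28.3 s of the 67 s allowed.

- **Sash:** I pushed it up from under the middle of its grip bar. After I backed off, its lower edge measured about 283 mm, and the clip's ridge about 283–284 mm. It read the same after the bottle was placed.
- **Bottle:** I took the one nearest the robot and lowered it 1 mm at a time until the wrist load dropped, then let go. It stands upright, with the cap top at about 118 mm against 119 mm expected. The cap is within about 3 mm of my estimate of the plate's centre. Part of the plate was in shadow, so I worked that centre out from its visible edges.
- **Jar, lens and carrier:**
  - The jar and lens read within several mm of where they started, which is the networks' usual scatter.
  - The carrier matched its start in the last top view, but the arm hid it in the last side view, so that reading was not usable.
- **Disagreements:** The two cameras differed by about 3 to 4 mm on some points, so I averaged them. The network's plate readings differed by up to about 13 mm from the edge-based centre I used.

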